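# Return the bench kit to its shadow plates

### The arm

A 6-joint arm with a two-finger parallel gripper is mounted at the origin on a cart in front of the work surface, level with it; the furniture and walls round the work are solid. World frame = base frame: x ahead of the robot, y to its left, z up, the work surface at z = 0. Lengths are in m, angles in rad, forces in N, time in s.
With the tool pointing down it reaches from about 0.3 to 0.775 m from the base axis. Payload 14.6 kg.
Tool frame: the origin (TCP) lies on the centre line of the jaws, within the pads' length; the fingertips stand 25 mm ahead of it and the grasp point (between the pads) lies 6 mm ahead of it; z points along the fingers, y is the direction in which the jaws open and shut (so a half turn about z gives the same grasp; the last joint's range is limited). The gripper opens to 94 mm and grips with 3 to 60 N. Pads are 16 mm wide; open, the fingers measure 119 mm over their backs; the gripper's body (75 mm by 177 mm) begins 78 mm behind the grasp point.
Start: joints at [1.08, 0.3, 1.521, -0, 1.321, -0.067], TCP at [0.226, 0.501, 0.23] pointing down, gripper open.
Joint ranges: [-3.03, 3.03], [-0.79, 2.21], [0.23, 2.52], [-1.04, 4.18], [0, 3.07], [-2.55, 2.55]. Speed limits (rad/s): [2.22, 2.22, 2.57, 3.14, 3.14, 3.14].

### API

Orientations are given as [roll, pitch, yaw] about the fixed x, y, z axes, in that order (R = Rz(yaw) Ry(pitch) Rx(roll)).
In Python, from rig import * gives the robot as it stands. The module is installed in compiled form; this text tells all that it offers.
- The arm moves only by the shell command python3 -m inch 'ROWS' [OPENING] [FORCE]. ROWS is JSON, a list of rows, each an object with "travel": the shift along the tool's x, y, z in m, a list of three; "turn": the turn about the tool's z in degrees. A call has 1 to 12 rows; each row shifts and turns the commanded pose from where the row before left it, along the tool's axes as they then stand; what a row does not reach is not made up. A row lasts 1/12 s, in which the tool goes at most 41.7 mm and 7.16 degrees, less where a joint would pass 70% of its speed; a pose out of reach is approached as far as the arm can. A call is refused whole if a number of a shift passes 0.0417 or a number of a turn 7.16, either way. A call with a gripper value outside its range is refused whole. OPENING is the opening, from 0 (shut) to 1 (fully open), set as the call begins (- or left out, the last holds). The fingers move at their own pace and stop on an object; FORCE is the grip in N (left out, the last holds). Time passes only in rows, so rows that do not move let the fingers close. It gives the time, the measured TCP pose, the force and the opening at its end, in the units of the state.
- state(): the state, without advancing time (a new reading comes with each control period).
- grab_frame(name): name is "side" or "top"; returns the picture (420x560x3 uint8, red, green, blue); there is no depth.
- get_calibration(name): a dict with "K" (3x3 intrinsics, pixels), "rvec" (rotation vector, rad) and "tvec" (3), from world to camera coordinates, as OpenCV has them. Camera axes: x right, y down, z forward; pixel columns grow to the right and rows downward; lengths in m; the calibration is good to about 2 mm. A picture is of the moment at which its call begins. get_calibration takes no time and is no camera call.
- job_done(): hands the job in, once; it reports no verdict.
The state is a dict: "t": time; "q": joint angles; "joint_vel": joint speeds; "tau": joint torques, N m; "tool_pos": TCP position; "eef_rot": TCP orientation; "wrist_force": force on the tool from outside, world axes, zero at the start; "wrist_torque": the same for the moment, N m; "gripper_width": opening from 0.0 (shut) to 1.0 (fully open).
Only numpy, scipy, OpenCV 4.12 (cv2) and the standard library are available. Lean on these libraries where they do the work, as an engineer would, in place of code of your own. Each camera call takes 0.05 s, during which the arm holds its last target. There are 200 camera calls.

### The job

Tidy up the bench kit: put the green tip rack, the small white tray, the bench timer and the screwdriver each back on the metal plate whose black outline has its shape and size, standing or lying as they are now, centred and lined up with the outline (any way round that fits the outline will do). Leave the petri dish where it is, and ignore the other green rack by the blue box in the far left corner.

Things in the scene. Friction and masses are not known exactly. Their poses are not given: they have to be found in the camera images.
- rack: Tip rack insert: open-topped green box with thin (2 mm) walls, 55 x 118 mm, 75 mm high, empty, about 50 g. (A second one of the kind, fixed beside a blue box in the far left corner of the table, is not part of the job.) Origin: centre of its underside; x across the 55 mm side, y along the 118 mm side, z up. Grasp from above across the 55 mm (outside faces, at the middle of the length); the walls are stiff.
- white_tray: Small open-topped white tray, 48 x 86 mm, 40 mm high, 2 mm walls, empty, about 35 g. Origin: centre of its underside; x across the 48 mm side, y along the 86 mm side, z up. Grasp from above across the 48 mm; the walls are stiff.
- timer: Bench timer: low white box with a display and three keys, 70 x 62 mm, 18 mm high at the edge (21 mm with its keys), about 45 g. Origin: centre of its underside; x along the 70 mm side, y along the 62 mm side, z up. Grasp from above across the 62 mm.
- driver: Small screwdriver with a dark blue handle, lying flat, 130 mm long, about 55 g. Origin: middle of its length and width, at table level; y along the tool towards the handle end, z up. The handle is 24 mm wide (x) and 27 mm high and runs from y = -11 to y = 65 mm, so it is best grasped across x at y = 27 mm; the thin shaft runs from there to y = -65 mm. It may lie either way round on its outline.
- dish: Closed petri dish with tan contents, 90 mm in diameter, 16 mm high, loose: a bystander to be left where it is. Origin: centre of its underside, z up.
- rack_plate: Shadow plate for the tip rack: flat aluminium plate 86 x 149 mm, 4 mm thick, fixed to the table, with a flush black filled rectangle 60 x 123 mm in its middle (the outline: the footprint with 2 to 3 mm to spare all round). Origin: centre of plate and outline, on the underside; x across the 60 mm side, y along the 123 mm side, z up. The top face is at 4 mm.
- tray_plate: Shadow plate for the small white tray: flat aluminium plate 79 x 117 mm, 4 mm thick, fixed to the table, with a flush black filled rectangle 53 x 91 mm in its middle (the outline: the footprint with 2 to 3 mm to spare all round). Origin: centre of plate and outline, on the underside; x across the 53 mm side, y along the 91 mm side, z up. The top face is at 4 mm.
- timer_plate: Shadow plate for the timer: flat aluminium plate 101 x 93 mm, 4 mm thick, fixed to the table, with a flush black filled rectangle 75 x 67 mm in its middle (the outline: the footprint with 2 to 3 mm to spare all round). Origin: centre of plate and outline, on the underside; x across the 75 mm side, y along the 67 mm side, z up. The top face is at 4 mm.
- driver_plate: Shadow plate for the screwdriver: flat aluminium plate 57 x 162 mm, 4 mm thick, fixed to the table, with a flush black filled rectangle 31 x 136 mm in its middle (the outline: the footprint with 2 to 3 mm to spare all round). Origin: centre of plate and outline, on the underside; x across the 31 mm side, y along the 136 mm side, z up. The top face is at 4 mm.
Mind the look-alikes: they are no part of the job. What is shaped like the rack but yellow is not meant.

How it is judged:
At the end, for the whole second after the job is handed in: Each of the four lies released and at rest on its own plate (underside 1 to 9 mm above the plate's underside): centres within 12 mm, turned within 0.22 rad of the outline (either way round; timer also by a quarter turn), level within 0.1 rad. The dish is within 30 mm of its start (horizontal distance between rack and rack_plate below 0.012 m and angle between the x axis of rack and the x axis of rack_plate, either way round below 0.22 rad and z of rack in the frame of rack_plate between 0.001 and 0.009 m and angle between each of rack, white_tray, timer, driver's own z axis and vertical below 0.1 rad and linear speed of each of rack, white_tray, timer, driver below 0.02 m/s and horizontal distance between white_tray and tray_plate below 0.012 m and angle between the x axis of white_tray and the x axis of tray_plate, either way round below 0.22 rad and z of white_tray in the frame of tray_plate between 0.001 and 0.009 m and horizontal distance between timer and timer_plate below 0.012 m and (angle between the x axis of timer and the x axis of timer_plate, either way round below 0.22 rad or angle between the x axis of timer and the y axis of timer_plate, either way round below 0.22 rad) and z of timer in the frame of timer_plate between 0.001 and 0.009 m and horizontal distance between driver and driver_plate below 0.012 m and angle between the x axis of driver and the x axis of driver_plate, either way round below 0.22 rad and z of driver in the frame of driver_plate between 0.001 and 0.009 m and distance of dish from where it was at the start of the episode below 0.03 m); the robot touches nothing.
It fails at once if the petri dish is moved more than 30 mm (distance of dish from where it was at the start of the episode above 0.03 m).
It also fails if it takes over 120 s, if anything falls off the work surface, if the arm or the gripper's body presses on something with over 40 N, if the wrist force passes 120 N, or if a joint passes its speed limit or range.

## Working session

There is one attempt and no reset: what is moved stays moved. The work goes in short steps, Python scripts to look and compute and a shell command to move; the robot and the scene stay as the last step left them, time stands still between calls to the robot, and variables do not carry over. Pictures are saved under pics/ and viewed, about 12 in all and at most 16, crops included, and the job is handed in when it is done.

```bash
mkdir -p pics; ls
python3 - <<'E'
from rig import *
import cv2
for n in("top","side"):
    f=grab_frame(n); cv2.imwrite(f"pics/{n}0.png",f[:,:,::-1])
    c=get_calibration(n); print(n,c)
print(state())
E
```

```text
pics
top {'K': array([[463.22538951,   0.        , 278.52104282],
       [  0.        , 463.22538951, 212.4796017 ],
       [  0.        ,   0.        ,   1.        ]]), 'rvec': array([ 2.21489727, -2.16968588,  0.03525057]), 'tvec': array([-0.06175983,  0.52578911,  1.44825042])}
side {'K': array([[472.27903247,   0.        , 286.20236208],
       [  0.        , 472.27903247, 205.26935607],
       [  0.        ,   0.        ,   1.        ]]), 'rvec': array([ 2.25772387, -0.03055959, -0.01125499]), 'tvec': array([-0.53961523, -0.0050773 ,  1.18475274])}
{'t': 0.1, 'q': array([ 1.08039430e+00,  3.00445843e-01,  1.52149055e+00, -1.31614996e-05,
        1.32067665e+00, -6.65917279e-02]), 'joint_vel': array([ 0.00063764, -0.00105467, -0.00181006,  0.00093458,  0.00017527,
       -0.00142448]), 'tau': array([ 1.09648445e-03, -5.32631385e+01, -3.53290021e+01,  7.09003396e-02,
        2.34001590e-02, -8.54559431e-06]), 'tool_pos': array([0.22609037, 0.50116936, 0.22993846]), 'eef_rot': array([-3.14057368e+00, -5.51788506e-05,  2.71778559e+00]), 'wrist_force': array([-0.18028448, -0.46390057,  0.05175473]), 'wrist_torque': array([-0.01963212,  0.00673715,  0.01207897]), 'gripper_width': 0.9990744711022199}
```

View pics/top0.png

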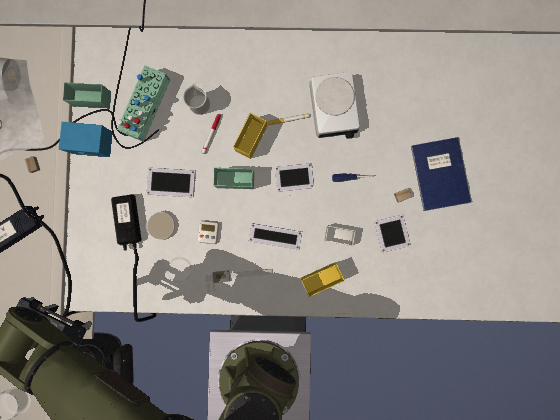

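View pics/side0.png

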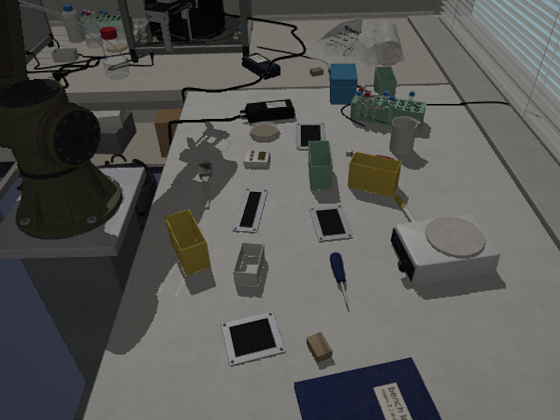

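The top view shows the green rack at (234,178), with its lookalikes: the fixed green rack at (87,95) and yellow racks at (251,135) and (322,278). The white tray is at (341,233), the timer at (208,232), the driver at (353,177) and the dish at (161,225). Dark outlines are at (171,182), (295,177), (275,235) and (393,233). Something unclear sits at (220,277). I'll enlarge the working area and measure the dark outlines.

```bash
cat > h.py <<'E'
import numpy as np, cv2
from rig import *
C={n:get_calibration(n) for n in("top","side")}
def ray(n,uv):
    c=C[n]; R=cv2.Rodrigues(c["rvec"])[0]; d=R.T@np.linalg.inv(c["K"])@[uv[0],uv[1],1.]
    return -R.T@c["tvec"], d/np.linalg.norm(d)
def plane(n,uv,z):
    o,d=ray(n,uv); return o+d*(z-o[2])/d[2]
def tri(a,b):
    P=[C[n]["K"]@np.c_[cv2.Rodrigues(C[n]["rvec"])[0],C[n]["tvec"]] for n in("top","side")]
    X=cv2.triangulatePoints(P[0],P[1],np.array(a,float).reshape(2,1),np.array(b,float).reshape(2,1)).ravel(); return X[:3]/X[3]
def proj(n,X):
    c=C[n]; return cv2.projectPoints(np.array(X,float).reshape(-1,1,3),c["rvec"],c["tvec"],c["K"],None)[0].reshape(-1,2)
def rect(n,cnt,z):
    "min-area rectangle of a contour cast onto plane z: centre mm, long, short mm, long-axis angle deg"
    p=np.array([plane(n,q,z)[:2] for q in cnt.reshape(-1,2)])*1000
    (c,s,a)=cv2.minAreaRect(p.astype(np.float32))
    if s[0]<s[1]: s=s[::-1]; a+=90
    return np.round(c,1),np.round(s,1),round((a+90)%180-90,1)
def big(m,lo=60):
    cs,_=cv2.findContours(m.astype(np.uint8)*255,cv2.RETR_EXTERNAL,cv2.CHAIN_APPROX_NONE)
    return [c for c in cs if cv2.contourArea(c)>lo]
E
python3 - <<'E'
from h import *
for n in("top","side"):
    f=cv2.imread(f"pics/{n}0.png"); m=f.max(2)<60
    for c in big(m,150):
        M=cv2.moments(c); u=np.array([M["m10"],M["m01"]])/M["m00"]; ctr,s,a=rect(n,c,.004)
        if 0<ctr[0]<900 and abs(ctr[1])<600 and s[0]<190: print(n,u.round(1),ctr,s,a)
f=cv2.imread("pics/top0.png"); cv2.imwrite("pics/c1.png",cv2.resize(f[150:310,130:415],None,fx=2.8,fy=2.8,interpolation=cv2.INTER_CUBIC))
E
```

```text
top [274.9 236. ] [452.7 -40.9] [132.5  28. ] 81.8
top [392.2 233. ] [ 469.6 -410.3] [72.3 64.2] 15.2
top [170.2 181.9] [617.7 296.2] [120.2  57.3] 87.5
top [293.9 176.9] [641.3 -97.5] [88.2 50.5] -83.2
side [251.7 337. ] [ 469.3 -411.1] [73.2 65.3] 14.7
side [337.4 267.3] [ 642.7 -246.9] [88.6 24.7] -88.3
side [402.4 256.3] [ 781.8 -208.4] [160.2  33.8] -82.2
side [330.  221.9] [640.1 -98.4] [88.9 51.3] -83.5
side [250.1 209.3] [452.3 -42.8] [132.3  29.3] 81.6
side [309.5 133.6] [617.7 294.6] [115.2  56.3] 87.6
side [369.4 115.8] [797.6 415.7] [157.7 149.1] 86.8
```

View pics/c1.png

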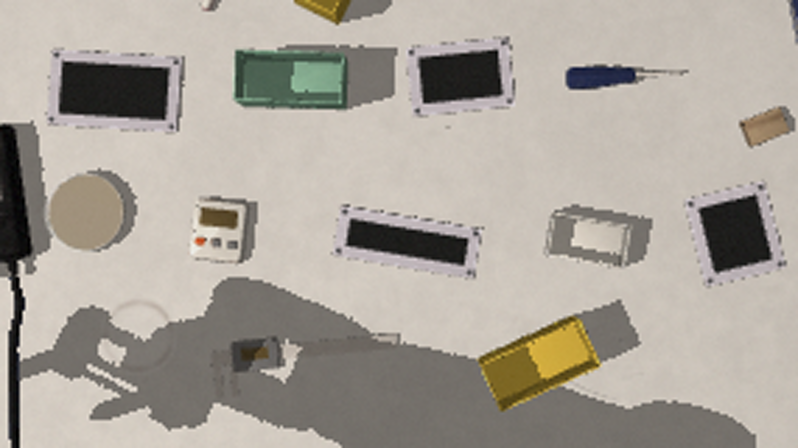

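Each outline matches exactly one plate by size: rack plate (170,182), tray plate (294,177), driver plate (275,236) and timer plate (392,233). The rack meant is the green one at (234,178): it is loose, standing in the work area, not yellow, and not beside the blue box. Next I'll measure the objects with masks in both views.

Run:
```python
from h import *
for a,b,k in(([274.9,236],[251.7,337*0+209.3],'drv'),([392.2,233],[251.7,337],'tim'),([170.2,181.9],[309.5,133.6],'rack'),([293.9,176.9],[330,221.9],'tray')):
    if k=='drv': b=[250.1,209.3]
    print(k,'plate',(tri(a,b)*1000).round(1))
print('cams',[ (ray(n,(0,0))[0]).round(3) for n in C])
F={n:cv2.imread(f"pics/{n}0.png") for n in C}
box={'top':{'tray':(320,215,364,252),'timer':(190,213,226,250),'rack':(205,160,270,196),'drv':(325,165,380,190)},
 'side':{'tray':(225,235,275,295),'timer':(236,140,280,175),'rack':(298,132,342,198),'drv':(322,245,356,312)}}
tiles=[]
for n in C:
    row=[]
    for k,(x0,y0,x1,y1) in box[n].items():
        p=F[n][y0:y1,x0:x1]; h=cv2.cvtColor(p,cv2.COLOR_BGR2HSV).astype(int)
        if k=='rack': m=(h[...,0]>60)&(h[...,0]<95)&(h[...,1]>70)
        elif k=='drv': m=(h[...,0]>100)&(h[...,0]<135)&(h[...,1]>90)
        else:
            med=np.median(F[n][185:205,380:400] if n=='top' else F[n][280:300,200:225],axis=(0,1)); print(n,k,med)
            d=p.astype(int)-med; m=(np.abs(d-d.mean(2,keepdims=True)).max(2)>7)|(d.min(2)>14)
        m=cv2.morphologyEx(m.astype(np.uint8),cv2.MORPH_CLOSE,np.ones((3,3)))
        c=max(big(m,5),key=cv2.contourArea); q=cv2.approxPolyDP(cv2.convexHull(c),1.5,True).reshape(-1,2)
        print(n,k,(q+[x0,y0]).tolist())
        for z in(0,.013,.018,.04,.075): print('   z',z,rect(n,c+[x0,y0],z)) if (k,z) in (('drv',.013),('timer',.018),('tray',.04),('rack',.075),('rack',0),('tray',0)) else 0
        t=cv2.resize(p,None,fx=6,fy=6,interpolation=cv2.INTER_NEAREST); cv2.drawContours(t,[c*6+3],-1,(0,0,255),1)
        t=t[:300,:200] if n=='x' else t; o=np.zeros((300,200,3),np.uint8); s=min(300/t.shape[0],200/t.shape[1]); t=cv2.resize(t,None,fx=s,fy=s); o[:t.shape[0],:t.shape[1]]=t[:300,:200]; row.append(o)
    tiles.append(np.hstack(row))
cv2.imwrite("pics/m1.png",np.vstack(tiles))
```

```text
drv plate [451.7 -40.9  -0.8]
tim plate [ 469.4 -410.9    1.9]
rack plate [616.1 295.5   7.3]
tray plate [641.4 -97.3   1.2]
cams [array([ 0.462, -0.07 ,  1.47 ]), array([ 0.537, -0.929,  0.738])]
top tray [182. 191. 199.]Traceback (most recent call last):
  File "<stdin>", line 20, in <module>
ValueError: max() iterable argument is empty
```

```bash
cat > seg.py <<'E'
from h import *
import sys
def seg(F,n,k,b):
    x0,y0,x1,y1=b; p=F[y0:y1,x0:x1]; h=cv2.cvtColor(p,cv2.COLOR_BGR2HSV).astype(int)
    if k=='rack': m=(h[...,0]>60)&(h[...,0]<95)&(h[...,1]>70)
    elif k=='drv': m=(h[...,0]>100)&(h[...,0]<135)&(h[...,1]>90)
    else:
        m=(h[...,1]<13)|(p.min(2)>205)
        if k=='timer': m|=h[...,1]>60
    m=cv2.morphologyEx(m.astype(np.uint8),cv2.MORPH_CLOSE,np.ones((3,3)))
    cs=big(m,5)
    return (max(cs,key=cv2.contourArea)+[x0,y0]) if cs else None
Z={'drv':(.013,),'timer':(0,.018),'tray':(0,.04),'rack':(0,.075)}
def run(F,box,out):
    tiles=[]
    for n in box:
        row=[]
        for k,b in box[n].items():
            c=seg(F[n],n,k,b); x0,y0,x1,y1=b
            t=cv2.resize(F[n][y0:y1,x0:x1],None,fx=6,fy=6,interpolation=cv2.INTER_NEAREST)
            if c is not None:
                q=cv2.approxPolyDP(cv2.convexHull(c),1.5,True).reshape(-1,2)
                print(n,k,q.tolist(),*[('z',z,rect(n,c,z)) for z in Z[k]])
                cv2.drawContours(t,[((c-[x0,y0])*6+3).astype(np.int32)],-1,(0,0,255),1)
            o=np.zeros((300,200,3),np.uint8); s=min(300/t.shape[0],200/t.shape[1]); t=cv2.resize(t,None,fx=s,fy=s)[:300,:200]; o[:t.shape[0],:t.shape[1]]=t; row.append(o)
        tiles.append(np.hstack(row))
    cv2.imwrite(out,np.vstack(tiles))
E
python3 - <<'E'
from seg import *
F={n:cv2.imread(f"pics/{n}0.png") for n in C}
box={'top':{'tray':(320,215,364,252),'timer':(190,213,226,250),'rack':(205,160,270,196),'drv':(325,165,380,190)},
 'side':{'tray':(225,235,275,295),'timer':(236,140,280,175),'rack':(298,132,342,198),'drv':(322,245,356,312)}}
run(F,box,"pics/m1.png")
for n in C:
    x0,y0,x1,y1=box[n]['tray']; h=cv2.cvtColor(F[n],cv2.COLOR_BGR2HSV)[(y0+y1)//2,x0:x1]; print(h[::2].tolist())
E
```

```text
top timer [[214, 226], [213, 231], [198, 240], [199, 228], [202, 224]] ('z', 0, (array([467.7, 185. ]), array([66.6, 37.7]), -56.0)) ('z', 0.018, (array([467.6, 181.8]), array([65.8, 37.3]), -56.0))
top drv [[356, 176], [350, 179], [333, 180], [334, 174], [354, 174]] ('z', 0.013, (array([ 643.1, -256.6]), array([72.5, 19. ]), -88.9))
side tray [[274, 235], [274, 294], [225, 294], [225, 235]] ('z', 0, (array([ 453.3, -220.6]), array([177.7, 112.5]), -89.9)) ('z', 0.04, (array([ 457.8, -259.1]), array([168.1, 106.4]), -89.9))
side timer [[279, 140], [279, 174], [236, 174], [236, 140]] ('z', 0, (array([459. , 192.2]), array([178.1, 127.8]), 89.6)) ('z', 0.018, (array([460.9, 164.8]), array([173.8, 124.7]), 89.6))
side drv [[333, 253], [337, 253], [340, 256], [343, 282], [339, 283], [334, 273], [330, 259]] ('z', 0.013, (array([ 641.4, -253.9]), array([84.9, 22.7]), -86.9))
[[15, 20, 203], [15, 20, 205], [17, 20, 201], [18, 15, 174], [15, 25, 124], [18, 25, 123], [16, 27, 122], [19, 29, 124], [17, 25, 216], [16, 26, 212], [19, 26, 209], [18, 25, 205], [20, 26, 203], [20, 25, 201], [18, 26, 198], [19, 27, 195], [19, 25, 164], [19, 23, 179], [16, 24, 115], [16, 24, 117], [14, 24, 119], [16, 24, 201]]
[[20, 12, 129], [30, 10, 130], [20, 12, 129], [24, 10, 130], [25, 12, 130], [26, 15, 120], [20, 13, 60], [30, 14, 56], [23, 17, 118], [23, 15, 69], [23, 15, 69], [21, 19, 136], [23, 16, 141], [23, 16, 140], [26, 15, 140], [23, 17, 138], [26, 14, 131], [20, 13, 57], [30, 13, 57], [20, 12, 66], [30, 7, 69], [30, 8, 64], [24, 10, 131], [15, 12, 130], [24, 10, 128]]
```

View pics/m1.png

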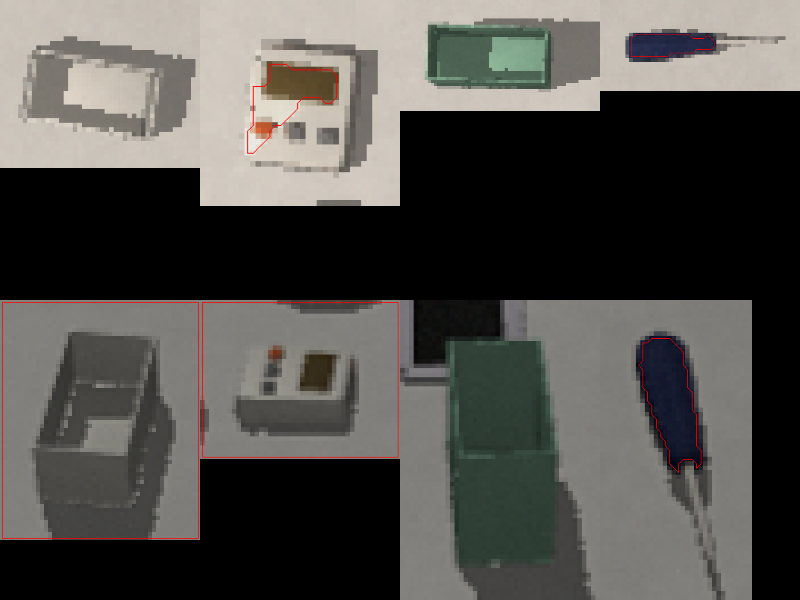

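The contours fit the driver. In the 4x tiles I can read the tray rim and the timer's top-face corners clearly, so I'll triangulate those. For the rack I'll use a green-minus-red mask.

```bash
sed -i "s/m=(h\[...,0\]>60)&(h\[...,0\]<95)&(h\[...,1\]>70)/m=(p[...,1].astype(int)-p[...,2]>12)/" seg.py
python3 - <<'E'
from seg import *
def P(t,x0,y0,s): return np.array(t)/s+[x0-.5,y0-.5]
def rep(k,T,S):
    X=np.array([tri(a,b) for a,b in zip(T,S)])*1000; print(k,'tri',X.round(0).tolist(),'mean',X.mean(0).round(1))
T=P([(53,42),(147,47),(142,165),(46,163)],190,213,5.556); S=P([(155,46),(152,102),(37,98),(48,46)],236,140,4.545)
rep('timer',T,S)
for n,Q in(('top',T),('side',S)): print(rect(n,np.round(Q,2),.018))
T=P([(37,45),(160,68),(155,137),(23,118)],320,215,4.545); S=P([(158,37),(140,153),(36,148),(70,33)],225,235,4)
rep('tray',T,S)
for n,Q in(('top',T),('side',S)): print(rect(n,Q,.04))
F={n:cv2.imread(f"pics/{n}0.png") for n in C}
run(F,{'top':{'rack':(205,160,270,196),'drv':(325,165,380,190)},'side':{'rack':(298,132,342,198)}},"pics/m2.png")
R=lambda l:[(plane(n,q,z)*1000).round(0)[:2].tolist() for n,q,z in l]
r=P([(28,24),(150,27),(148,88),(27,83)],205,160,200/65); s=P([(148,41),(155,154),(48,152),(47,42)],298,132,200/44)
rep('rack',r,s); print(rect('top',r,.075),rect('side',s,.075))
print('tip',plane('top',P((185,40),325,165,200/55),.013)*1000, 'dish top',(plane('top',(161.5,225),.016)*1000))
E
```

```text
timer tri [[497.0, 198.0, 17.0], [496.0, 146.0, 10.0], [428.0, 146.0, 15.0], [430.0, 200.0, 17.0]] mean [462.8 172.7  14.9]
(array([462.8, 172. ]), array([68.4, 54.3]), -1.7)
(array([462.8, 167. ]), array([69.2, 61.4]), -2.7)
tray tri [[491.0, -204.0, 38.0], [480.0, -287.0, 39.0], [431.0, -284.0, 41.0], [442.0, -195.0, 35.0]] mean [ 461.  -242.4   38.3]
(array([ 461.9, -242.5]), array([90. , 50.3]), 83.0)
(array([ 460.3, -244.1]), array([82.8, 52.3]), 84.3)
top rack [[253, 171], [252, 188], [217, 187], [213, 184], [214, 168], [252, 169]] ('z', 0, (array([634.6,  96.8]), array([127.9,  64.1]), -88.9)) ('z', 0.075, (array([625.8,  88.2]), array([121.4,  60.8]), -88.9))
top drv [[356, 176], [350, 179], [333, 180], [334, 174], [354, 174]] ('z', 0.013, (array([ 643.1, -256.6]), array([72.5, 19. ]), -88.9))
side rack [[328, 141], [332, 162], [330, 189], [311, 189], [308, 141]] ('z', 0, (array([636.8, 148.2]), array([233.2,  64.3]), 88.1)) ('z', 0.075, (array([626.6,  38.6]), array([209.5,  57.8]), 88.1))Traceback (most recent call last):
  File "<stdin>", line 12, in <module>
  File "seg.py", line 27, in run
    cv2.imwrite(out,np.vstack(tiles))
                    ~~~~~~~~~^^^^^^^
    return _nx.concatenate(arrs, 0, dtype=dtype, casting=casting)
           ~~~~~~~~~~~~~~~^^^^^^^^^^^^^^^^^^^^^^^^^^^^^^^^^^^^^^^
ValueError: all the input array dimensions except for the concatenation axis must match exactly, but along dimension 1, the array at index 0 has size 400 and the array at index 1 has size 200
```

Run:
```python
from seg import *
def P(t,x0,y0,s): return np.array(t)/s+[x0-.5,y0-.5]
r=P([(28,24),(150,27),(148,88),(27,83)],205,160,200/65); s=P([(148,41),(155,154),(48,152),(47,42)],298,132,200/44)
X=np.array([tri(a,b) for a,b in zip(r,s)])*1000; print(X.round(0).tolist(),X.mean(0).round(1)); print(rect('top',r,.075),rect('side',s,.075))
print('tip',plane('top',P((185,40),325,165,200/55),.013)*1000, plane('side',(347.5,306),.013)*1000,'dish top',(plane('top',(161.5,225),.016)*1000))
st=state(); print(st['tool_pos'],np.degrees(st['eef_rot']),np.degrees(st['q'][5]),st['t'])
R=cv2.Rodrigues(np.zeros(3))[0]
```

```text
[[659.0, 148.0, 72.0], [655.0, 28.0, 76.0], [596.0, 28.0, 79.0], [600.0, 148.0, 74.0]] [627.4  87.9  75. ]
(array([626.7,  87.9]), array([120.4,  60.3]), 89.7) (array([627.3,  87.8]), array([115.6,  58.7]), 86.7)
tip [ 649.71239607 -353.64754671   13.        ] [ 650.92054172 -354.57705971   13.        ] dish top [479.81636601 316.47927266  16.        ]
[0.22609037 0.50116936 0.22993846] [-1.79941617e+02 -3.16151526e-03  1.55717644e+02] -3.815424958200504 0.1
```

```bash
cat > d.py <<'E'
"d.py x y z yaw (mm,deg): turn to make, then travel in tool axes after the turn"
import sys,numpy as np
from rig import *
s=state(); p=s['tool_pos']*1000; w=np.degrees(s['eef_rot'][2]); x,y,z,g=map(float,sys.argv[1:5]); a=np.radians(g)
dx,dy,dz=np.array([x,y,z])-p
print('t%.1f'%s['t'],'pos',p.round(1),'yaw%.1f'%w,'grip%.3f'%s['gripper_width'],'F',s['wrist_force'].round(1),'| turn %.1f'%((w-g+180)%360-180),'travel',np.round([dx*np.cos(a)+dy*np.sin(a),dx*np.sin(a)-dy*np.cos(a),-dz],1))
E
python3 -m inch '[{"travel":[0,0,0],"turn":6.7},{"travel":[0,0,0],"turn":6.7},{"travel":[0,0,0],"turn":6.7},{"travel":[0,0,0],"turn":6.7},{"travel":[0,0,0],"turn":6.7},{"travel":[0,0,0],"turn":6.7},{"travel":[0,0,0],"turn":6.7},{"travel":[0,0,0],"turn":6.7},{"travel":[0,0,0],"turn":6.7},{"travel":[0,0,0],"turn":6.4}]' 1 20
python3 -m inch '[{"travel":[-0.029,0.029,0],"turn":0},{"travel":[-0.029,0.029,0],"turn":0},{"travel":[-0.029,0.029,0],"turn":0},{"travel":[-0.029,0.029,0],"turn":0},{"travel":[-0.029,0.029,0],"turn":0},{"travel":[-0.029,0.029,0],"turn":0},{"travel":[-0.029,0.029,0],"turn":0},{"travel":[-0.029,0.029,0],"turn":0},{"travel":[-0.029,0.029,0],"turn":0},{"travel":[-0.029,0.029,0],"turn":0},{"travel":[-0.029,0.029,0],"turn":0},{"travel":[-0.029,0.029,0],"turn":0}]'
python3 -m inch '[{"travel":[-0.029,0.029,0],"turn":0},{"travel":[-0.029,0.029,0],"turn":0},{"travel":[0,0,0],"turn":0},{"travel":[0,0,0],"turn":0}]'
python3 d.py 627 88 62 89
```

```text
t: 0.93
tool_pos: [0.2261, 0.5012, 0.2301]
eef_rot: [-3.141, 0.001, 1.548]
wrist_force: [1.2, 0.3, 1.0]
gripper_width: 1.001
t: 1.93
tool_pos: [0.5692, 0.1456, 0.2302]
eef_rot: [-3.141, 0.0, 1.554]
wrist_force: [0.5, 1.3, -0.7]
gripper_width: 1.001
t: 2.27
tool_pos: [0.6257, 0.0869, 0.2292]
eef_rot: [-3.14, 0.0, 1.551]
wrist_force: [0.0, 0.4, -0.0]
gripper_width: 1.003
t2.3 pos [625.7  86.9 229.2] yaw88.9 grip1.003 F [ 0.   0.4 -0. ] | turn -0.1 travel [  1.2   1.3 167.2]
```

```bash
python3 -m inch '[{"travel":[0.001,0.001,0.035],"turn":0},{"travel":[0,0,0.035],"turn":0},{"travel":[0,0,0.035],"turn":0},{"travel":[0,0,0.03],"turn":0},{"travel":[0,0,0.02],"turn":0},{"travel":[0,0,0.012],"turn":0},{"travel":[0,0,0],"turn":0}]'
python3 -m inch '[{"travel":[0,0,0],"turn":0},{"travel":[0,0,0],"turn":0},{"travel":[0,0,0],"turn":0},{"travel":[0,0,0],"turn":0},{"travel":[0,0,0],"turn":0},{"travel":[0,0,0],"turn":0},{"travel":[0,0,0],"turn":0},{"travel":[0,0,0],"turn":0}]' 0 20
python3 d.py 617 295.5 185 87.5
```

```text
t: 2.85
tool_pos: [0.6246, 0.0903, 0.0612]
eef_rot: [-3.138, 0.0, 1.555]
wrist_force: [-0.9, -0.2, 0.5]
gripper_width: 0.999
t: 3.52
tool_pos: [0.6264, 0.0894, 0.0639]
eef_rot: [3.141, -0.0, 1.554]
wrist_force: [-0.3, 0.1, 3.7]
gripper_width: 0.588
t3.5 pos [626.4  89.4  63.9] yaw89.0 grip0.588 F [-0.3  0.1  3.7] | turn 1.5 travel [ 205.5  -18.4 -121.1]
```

```bash
python3 -m inch '[{"travel":[0,0,-0.02],"turn":0},{"travel":[0,0,-0.03],"turn":0},{"travel":[0,0,-0.03],"turn":1.5},{"travel":[0.03,-0.003,-0.03],"turn":0},{"travel":[0.035,-0.003,0],"turn":0},{"travel":[0.035,-0.003,0],"turn":0},{"travel":[0.035,-0.003,0],"turn":0},{"travel":[0.035,-0.003,0],"turn":0},{"travel":[0.035,-0.003,0],"turn":0},{"travel":[0,0,0],"turn":0},{"travel":[0,0,0],"turn":0}]'
python3 d.py 617 297 69 87.5
python3 - <<'E'
from seg import *
F={}
for n in C: F[n]=grab_frame(n)[:,:,::-1].copy(); cv2.imwrite(f"pics/{n}1.png",F[n])
cv2.imwrite("pics/c2.png",np.hstack([cv2.resize(F['top'][120:270,120:260],(400,428)),cv2.resize(F['side'][70:240,250:390],(400,485))[:428]]))
E
```

```text
t: 4.43
tool_pos: [0.6164, 0.2959, 0.1721]
eef_rot: [-3.141, 0.0, 1.53]
wrist_force: [-0.3, -0.4, -0.6]
gripper_width: 0.583
t4.4 pos [616.4 295.9 172.1] yaw87.7 grip0.583 F [-0.3 -0.4 -0.6] | turn 0.2 travel [  1.1   0.5 103.1]
```

View pics/c2.png

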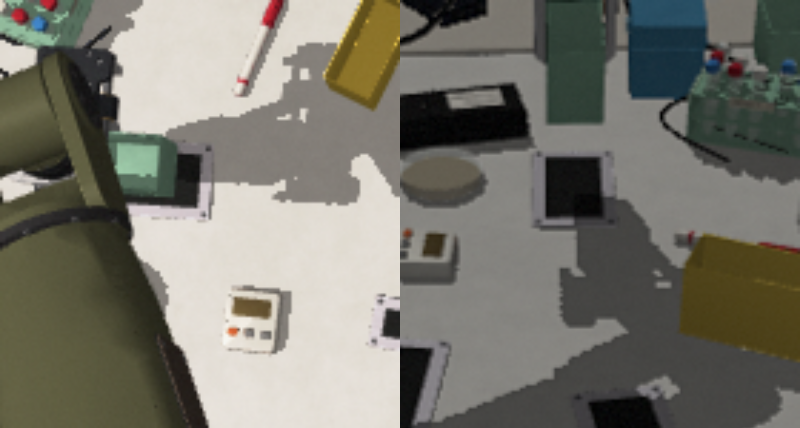

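The rack hangs level over its plate in both views. I'll lower it, release and rise.

```bash
python3 -m inch '[{"travel":[0.001,0,0.03],"turn":0.2},{"travel":[0,0,0.03],"turn":0},{"travel":[0,0,0.02],"turn":0},{"travel":[0,0,0.01],"turn":0},{"travel":[0,0,0.007],"turn":0},{"travel":[0,0,0.005],"turn":0},{"travel":[0,0,0.001],"turn":0},{"travel":[0,0,0],"turn":0},{"travel":[0,0,0],"turn":0}]'
python3 -m inch '[{"travel":[0,0,0],"turn":0},{"travel":[0,0,0],"turn":0},{"travel":[0,0,0],"turn":0},{"travel":[0,0,0],"turn":0},{"travel":[0,0,0],"turn":0},{"travel":[0,0,-0.02],"turn":0},{"travel":[0,0,-0.03],"turn":0},{"travel":[0,0,-0.035],"turn":0},{"travel":[0,0,-0.035],"turn":0},{"travel":[0,0,0],"turn":0}]' 1 20
python3 d.py 643.5 -258 180 93.5
```

```text
t: 5.28
tool_pos: [0.6176, 0.2955, 0.071]
eef_rot: [3.14, -0.001, 1.524]
wrist_force: [-0.2, -0.1, -0.7]
gripper_width: 0.589
t: 6.12
tool_pos: [0.619, 0.2963, 0.1981]
eef_rot: [3.132, -0.005, 1.524]
wrist_force: [1.2, -0.2, 1.2]
gripper_width: 0.998
t6.1 pos [619.  296.3 198.1] yaw87.3 grip0.998 F [ 1.2 -0.2  1.2] | turn -6.2 travel [-554.7   -9.4   18.1]
```

```bash
python3 -m inch '[{"travel":[0,0,0],"turn":-6.2},{"travel":[-0.035,-0.001,0],"turn":0},{"travel":[-0.035,-0.001,0],"turn":0},{"travel":[-0.035,-0.001,0],"turn":0},{"travel":[-0.035,-0.001,0],"turn":0},{"travel":[-0.035,-0.001,0],"turn":0},{"travel":[-0.035,-0.001,0],"turn":0},{"travel":[-0.035,-0.001,0],"turn":0},{"travel":[-0.035,-0.001,0],"turn":0},{"travel":[-0.035,-0.001,0],"turn":0},{"travel":[-0.035,0,0],"turn":0},{"travel":[-0.035,0,0],"turn":0}]'
python3 -m inch '[{"travel":[-0.035,0,0],"turn":0},{"travel":[-0.035,0,0],"turn":0},{"travel":[-0.035,0,0],"turn":0},{"travel":[-0.035,0,0.018],"turn":0},{"travel":[-0.03,0,0],"turn":0},{"travel":[0,0,0],"turn":0},{"travel":[0,0,0],"turn":0}]'
python3 d.py 643.5 -258 30 93.5
python3 - <<'E'
from seg import *
F={}
for n in C: F[n]=grab_frame(n)[:,:,::-1].copy(); cv2.imwrite(f"pics/{n}2.png",F[n])
cv2.imwrite("pics/c3.png",np.hstack([cv2.resize(F['top'][150:250,130:270],(400,286),interpolation=cv2.INTER_CUBIC),cv2.resize(F['side'][70:240,250:390],(235,286),interpolation=cv2.INTER_CUBIC)]))
run({'top':F['top'],'side':F['side']},{'top':{'rack':(130,155,210,205)},'side':{'rack':(290,105,330,160)}},"pics/m3.png")
E
```

```text
t: 7.12
tool_pos: [0.6316, -0.0912, 0.1899]
eef_rot: [3.141, 0.0, 1.632]
wrist_force: [-0.2, 0.3, -0.3]
gripper_width: 1.0
t: 7.7
tool_pos: [0.6418, -0.2605, 0.1711]
eef_rot: [-3.141, -0.0, 1.63]
wrist_force: [0.9, -0.5, 0.3]
gripper_width: 1.0
t7.7 pos [ 641.8 -260.5  171.1] yaw93.4 grip1.000 F [ 0.9 -0.5  0.3] | turn -0.1 travel [  2.4   1.8 141.1]
top rack [[146, 169], [185, 172], [189, 175], [188, 190], [165, 190], [145, 187]] ('z', 0, (array([623.7, 308.9]), array([141.1,  63.8]), 87.5)) ('z', 0.075, (array([615.4, 289.5]), array([133.9,  60.6]), 87.5))
side rack [[302, 112], [320, 120], [319, 145], [302, 145]] ('z', 0, (array([620.5, 342.3]), array([199.3,  58.6]), 85.8)) ('z', 0.075, (array([612., 213.]), array([179. ,  52.6]), 85.8))
```

View pics/c3.png

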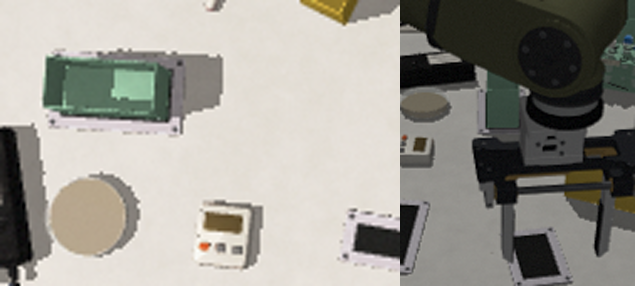

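The rack stands on its plate. I estimate its centre at about (618.5, 297) against a target of (617, 295.5), with the angle matching. Next is the driver.

```bash
python3 -m inch '[{"travel":[0.002,0.002,0.035],"turn":0},{"travel":[0,0,0.035],"turn":0},{"travel":[0,0,0.03],"turn":0},{"travel":[0,0,0.02],"turn":0},{"travel":[0,0,0.012],"turn":0},{"travel":[0,0,0.008],"turn":0},{"travel":[0,0,0],"turn":0},{"travel":[0,0,0],"turn":0}]'
python3 d.py 643.5 -258 30 93.5
python3 -m inch '[{"travel":[0,0,0],"turn":0},{"travel":[0,0,0],"turn":0},{"travel":[0,0,0],"turn":0},{"travel":[0,0,0],"turn":0},{"travel":[0,0,0],"turn":0},{"travel":[0,0,0],"turn":0},{"travel":[0,0,0],"turn":0},{"travel":[0,0,0],"turn":0},{"travel":[0,0,0],"turn":0},{"travel":[0,0,0],"turn":0}]' 0 20
python3 d.py 643.5 -258 30 93.5
```

```text
t: 8.47
tool_pos: [0.6447, -0.2568, 0.0331]
eef_rot: [3.14, 0.001, 1.633]
wrist_force: [0.2, 0.6, -0.8]
gripper_width: 1.001
t8.5 pos [ 644.7 -256.8   33.1] yaw93.5 grip1.001 F [ 0.2  0.6 -0.8] | turn 0.0 travel [-1.1 -1.3  3.1]
t: 9.3
tool_pos: [0.6441, -0.257, 0.0318]
eef_rot: [3.142, -0.0, 1.632]
wrist_force: [0.1, -0.2, -0.1]
gripper_width: 0.328
t9.3 pos [ 644.1 -257.    31.8] yaw93.5 grip0.328 F [ 0.1 -0.2 -0.1] | turn 0.0 travel [-1.  -0.7  1.8]
```

```bash
python3 -m inch '[{"travel":[0,0,0],"turn":0},{"travel":[0,0,0],"turn":0},{"travel":[0,0,0],"turn":0},{"travel":[0,0,0],"turn":0}]'
python3 -m inch '[{"travel":[0,0,0],"turn":0},{"travel":[0,0,-0.02],"turn":0},{"travel":[0,0,-0.03],"turn":0},{"travel":[0,0,-0.035],"turn":0},{"travel":[0,0,-0.035],"turn":0},{"travel":[0,0,0],"turn":0},{"travel":[0,0,0],"turn":0}]'
python3 d.py 448 -14 170 81.7
python3 - <<'E'
from seg import *
F={}
for n in C: F[n]=grab_frame(n)[:,:,::-1].copy(); cv2.imwrite(f"pics/{n}3.png",F[n])
cv2.imwrite("pics/c4.png",np.hstack([cv2.resize(F['top'][130:220,290:400],(400,327)),cv2.resize(F['side'][180:340,280:400],(300,400))[:327]]))
E
```

```text
t: 9.63
tool_pos: [0.6441, -0.257, 0.0318]
eef_rot: [-3.141, -0.0, 1.632]
wrist_force: [-0.3, -0.3, 0.4]
gripper_width: 0.262
t: 10.22
tool_pos: [0.6448, -0.2573, 0.1541]
eef_rot: [3.138, 0.002, 1.632]
wrist_force: [-0.4, 1.7, -1.2]
gripper_width: 0.266
t10.2 pos [ 644.8 -257.3  154.1] yaw93.5 grip0.266 F [-0.4  1.7 -1.2] | turn 11.8 travel [ 212.3 -229.8  -15.9]
```

View pics/c4.png

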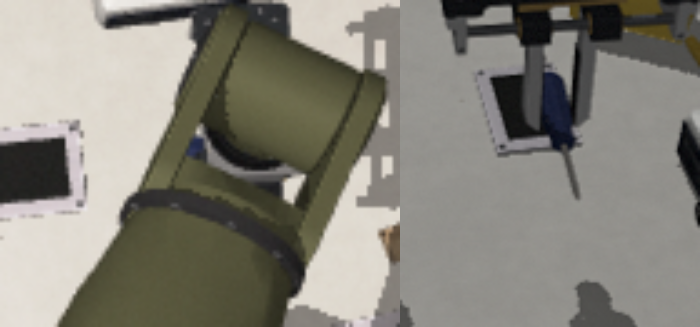

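Run:
```python
from h import *
for z in(.130,.135,.14): print(plane('side',(350.7,258.3),z)*1000)
```

```text
[ 650.66896586 -341.8021947   130.        ]
[ 649.72980226 -346.63471392  135.        ]
[ 648.79063866 -351.46723313  140.        ]
```

```bash
python3 -m inch '[{"travel":[0,0,-0.015],"turn":5.9},{"travel":[0,0,0],"turn":5.9},{"travel":[0.021,-0.022,0],"turn":0},{"travel":[0.021,-0.022,0],"turn":0},{"travel":[0.021,-0.022,0],"turn":0},{"travel":[0.021,-0.022,0],"turn":0},{"travel":[0.021,-0.022,0],"turn":0},{"travel":[0.021,-0.022,0],"turn":0},{"travel":[0.021,-0.022,0],"turn":0},{"travel":[0.021,-0.022,0],"turn":0},{"travel":[0.021,-0.022,0],"turn":0},{"travel":[0.021,-0.022,0],"turn":0}]'
python3 -m inch '[{"travel":[0.001,0,0],"turn":0},{"travel":[0,0,0],"turn":0},{"travel":[0,0,0],"turn":0}]'
python3 d.py 456.2 -13.8 37 81.7
```

```text
t: 11.32
tool_pos: [0.4549, -0.0164, 0.1654]
eef_rot: [-3.139, 0.0, 1.426]
wrist_force: [0.7, 0.4, 0.5]
gripper_width: 0.264
t: 11.57
tool_pos: [0.4568, -0.0167, 0.1662]
eef_rot: [-3.141, 0.0, 1.427]
wrist_force: [0.4, -0.3, -1.0]
gripper_width: 0.264
t11.6 pos [456.8 -16.7 166.2] yaw81.7 grip0.264 F [ 0.4 -0.3 -1. ] | turn 0.0 travel [  2.8  -1.1 129.2]
```

```bash
python3 -m inch '[{"travel":[0.003,-0.001,0.03],"turn":0},{"travel":[0,0,0.03],"turn":0},{"travel":[0,0,0.03],"turn":0},{"travel":[0,0,0.02],"turn":0},{"travel":[0,0,0.01],"turn":0},{"travel":[0,0,0.006],"turn":0},{"travel":[0,0,0.003],"turn":0},{"travel":[0,0,0],"turn":0},{"travel":[0,0,0],"turn":0}]'
python3 -m inch '[{"travel":[0,0,0],"turn":0},{"travel":[0,0,0],"turn":0},{"travel":[0,0,0],"turn":0},{"travel":[0,0,0],"turn":0},{"travel":[0,0,0],"turn":0},{"travel":[0,0,-0.02],"turn":0},{"travel":[0,0,-0.03],"turn":0},{"travel":[0,0,-0.035],"turn":0},{"travel":[0,0,-0.035],"turn":0},{"travel":[0,0,0],"turn":0}]' 1 20
python3 d.py 461 -243 160 83.7
```

```text
t: 12.32
tool_pos: [0.4568, -0.0136, 0.0387]
eef_rot: [3.14, -0.0, 1.426]
wrist_force: [0.3, -1.0, -0.3]
gripper_width: 0.263
t: 13.15
tool_pos: [0.4586, -0.0136, 0.1639]
eef_rot: [3.132, -0.0, 1.426]
wrist_force: [0.3, -0.5, 1.1]
gripper_width: 0.933
t13.2 pos [458.6 -13.6 163.9] yaw81.7 grip0.933 F [ 0.3 -0.5  1.1] | turn -2.0 travel [-227.8   27.6    3.9]
```

```bash
python3 -m inch '[{"travel":[0,0,0],"turn":-2},{"travel":[-0.0325,0.004,0],"turn":0},{"travel":[-0.0325,0.004,0],"turn":0},{"travel":[-0.0325,0.004,0],"turn":0},{"travel":[-0.0325,0.004,0],"turn":0},{"travel":[-0.0325,0.004,0],"turn":0},{"travel":[-0.0325,0.004,0],"turn":0},{"travel":[-0.0325,0.004,0],"turn":0},{"travel":[0,0,0],"turn":0},{"travel":[0,0,0],"turn":0}]'
python3 d.py 461 -243 36 83.7
python3 - <<'E'
from seg import *
F={}
for n in C: F[n]=grab_frame(n)[:,:,::-1].copy(); cv2.imwrite(f"pics/{n}4.png",F[n])
cv2.imwrite("pics/c5.png",np.hstack([cv2.resize(F['top'][200:270,240:370],(520,280),interpolation=cv2.INTER_NEAREST),cv2.resize(F['side'][180:300,215:295],(187,280),interpolation=cv2.INTER_NEAREST)]))
E
```

```text
t: 13.98
tool_pos: [0.4587, -0.2436, 0.1572]
eef_rot: [-3.141, -0.0, 1.459]
wrist_force: [1.0, -0.1, 0.0]
gripper_width: 0.996
t14.0 pos [ 458.7 -243.6  157.2] yaw83.6 grip0.996 F [ 1.  -0.1  0. ] | turn -0.1 travel [  0.8   2.2 121.2]
```

View pics/c5.png

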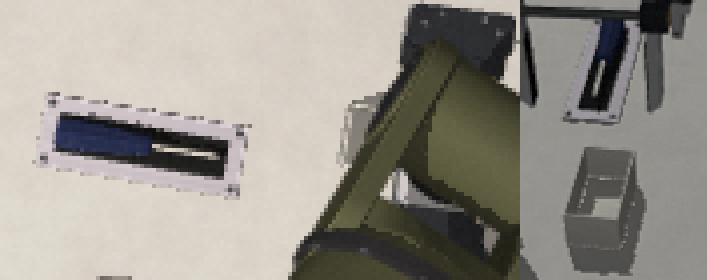

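The driver lies inside its outline, with its handle end near the left edge and its tip about 2 px from the right edge. Next I'll grasp the tray.

```bash
python3 -m inch '[{"travel":[0.001,0.002,0.03],"turn":0},{"travel":[0,0,0.03],"turn":0},{"travel":[0,0,0.03],"turn":0},{"travel":[0,0,0.02],"turn":0},{"travel":[0,0,0.01],"turn":0},{"travel":[0,0,0],"turn":0},{"travel":[0,0,0],"turn":0}]'
python3 d.py 461 -243 36 83.7
python3 -m inch '[{"travel":[0,0,0],"turn":0},{"travel":[0,0,0],"turn":0},{"travel":[0,0,0],"turn":0},{"travel":[0,0,0],"turn":0},{"travel":[0,0,0],"turn":0},{"travel":[0,0,0],"turn":0},{"travel":[0,0,0],"turn":0},{"travel":[0,0,0],"turn":0},{"travel":[0,0,0],"turn":0},{"travel":[0,0,0],"turn":0}]' 0 20
python3 d.py 461 -243 36 83.7
python3 -m inch '[{"travel":[0,0,0],"turn":0},{"travel":[0,0,-0.02],"turn":0},{"travel":[0,0,-0.03],"turn":0},{"travel":[0,0,-0.035],"turn":0},{"travel":[0,0,-0.035],"turn":-6.5},{"travel":[0,0,0],"turn":-6.5},{"travel":[0,0,0],"turn":0},{"travel":[0,0,0],"turn":0}]'
python3 d.py 641.3 -97.5 160 96.7
```

```text
t: 14.67
tool_pos: [0.4617, -0.2414, 0.0385]
eef_rot: [3.141, 0.0, 1.462]
wrist_force: [-0.6, -0.6, 0.8]
gripper_width: 1.001
t14.7 pos [ 461.7 -241.4   38.5] yaw83.8 grip1.001 F [-0.6 -0.6  0.8] | turn 0.1 travel [-1.7 -0.5  2.5]
t: 15.5
tool_pos: [0.4612, -0.2418, 0.0379]
eef_rot: [-3.142, 0.0, 1.461]
wrist_force: [-0.4, 0.1, 2.4]
gripper_width: 0.518
t15.5 pos [ 461.2 -241.8   37.9] yaw83.7 grip0.518 F [-0.4  0.1  2.4] | turn 0.0 travel [-1.2 -0.1  1.9]
t: 16.17
tool_pos: [0.461, -0.2416, 0.1573]
eef_rot: [-3.141, -0.0, 1.685]
wrist_force: [-0.1, -0.5, 0.4]
gripper_width: 0.512
t16.2 pos [ 461.  -241.6  157.3] yaw96.5 grip0.512 F [-0.1 -0.5  0.4] | turn -0.2 travel [122.1 195.9  -2.7]
```

```bash
python3 -m inch '[{"travel":[0.0175,0.028,0],"turn":0},{"travel":[0.0175,0.028,0],"turn":0},{"travel":[0.0175,0.028,0],"turn":0},{"travel":[0.0175,0.028,0],"turn":0},{"travel":[0.0175,0.028,0],"turn":0},{"travel":[0.0175,0.028,0],"turn":0},{"travel":[0.0175,0.028,0],"turn":0},{"travel":[0,0,0],"turn":0},{"travel":[0,0,0],"turn":0}]'
python3 d.py 641.3 -96.3 43.5 96.7
```

```text
t: 16.92
tool_pos: [0.6415, -0.096, 0.1553]
eef_rot: [-3.138, -0.001, 1.687]
wrist_force: [-0.7, -0.7, -0.0]
gripper_width: 0.51
t16.9 pos [641.5 -96.  155.3] yaw96.6 grip0.510 F [-0.7 -0.7 -0. ] | turn -0.1 travel [ -0.3  -0.2 111.8]
```

```bash
python3 -m inch '[{"travel":[0,0,0.03],"turn":0},{"travel":[0,0,0.03],"turn":0},{"travel":[0,0,0.025],"turn":0},{"travel":[0,0,0.015],"turn":0},{"travel":[0,0,0.007],"turn":0},{"travel":[0,0,0.004],"turn":0},{"travel":[0,0,0.001],"turn":0},{"travel":[0,0,0],"turn":0},{"travel":[0,0,0],"turn":0}]'
python3 -m inch '[{"travel":[0,0,0],"turn":0},{"travel":[0,0,0],"turn":0},{"travel":[0,0,0],"turn":0},{"travel":[0,0,0],"turn":0},{"travel":[0,0,0],"turn":0},{"travel":[0,0,-0.02],"turn":0},{"travel":[0,0,-0.03],"turn":0},{"travel":[0,0,-0.035],"turn":0},{"travel":[0,0,-0.035],"turn":0},{"travel":[0,0,0],"turn":0}]' 1 20
python3 -m inch '[{"travel":[0,0,0],"turn":7.05},{"travel":[0,0,0],"turn":7.05},{"travel":[0,0,0],"turn":7.05},{"travel":[0,0,0],"turn":7.05},{"travel":[0,0,0],"turn":7.05},{"travel":[0,0,0],"turn":7.05},{"travel":[0,0,0],"turn":7.05},{"travel":[0,0,0],"turn":7.05},{"travel":[0,0,0],"turn":7.05},{"travel":[0,0,0],"turn":7.05},{"travel":[0,0,0],"turn":7.05},{"travel":[0,0,0],"turn":7.05}]'
python3 -m inch '[{"travel":[0,0,0],"turn":7.05},{"travel":[0,0,0],"turn":7.05},{"travel":[0,0,0],"turn":0},{"travel":[0,0,0],"turn":0}]'
python3 d.py 463 170 130 -2
```

```text
t: 17.67
tool_pos: [0.642, -0.0975, 0.047]
eef_rot: [3.14, 0.001, 1.688]
wrist_force: [-0.2, 0.3, -0.4]
gripper_width: 0.515
t: 18.5
tool_pos: [0.6438, -0.0976, 0.1737]
eef_rot: [3.132, 0.003, 1.688]
wrist_force: [1.1, -0.4, 0.8]
gripper_width: 0.998
t: 19.5
tool_pos: [0.6416, -0.0972, 0.1656]
eef_rot: [-3.142, 0.0, 0.205]
wrist_force: [-0.5, 0.5, -0.3]
gripper_width: 1.001
t: 19.83
tool_pos: [0.6416, -0.0972, 0.1657]
eef_rot: [-3.142, 0.0, -0.031]
wrist_force: [-0.9, -0.5, 0.3]
gripper_width: 0.997
t19.8 pos [641.6 -97.2 165.7] yaw-1.8 grip0.997 F [-0.9 -0.5  0.3] | turn 0.2 travel [-187.8 -260.8   35.7]
```

```bash
python3 -m inch '[{"travel":[-0.0188,-0.026,0],"turn":0.2},{"travel":[-0.0188,-0.026,0],"turn":0},{"travel":[-0.0188,-0.026,0],"turn":0},{"travel":[-0.0188,-0.026,0],"turn":0},{"travel":[-0.0188,-0.026,0],"turn":0},{"travel":[-0.0188,-0.026,0],"turn":0},{"travel":[-0.0188,-0.026,0],"turn":0},{"travel":[-0.0188,-0.026,0],"turn":0},{"travel":[-0.0188,-0.026,0],"turn":0},{"travel":[-0.0188,-0.026,0.035],"turn":0},{"travel":[0,0,0],"turn":0},{"travel":[0,0,0],"turn":0}]'
python3 d.py 463 170 28 -2
python3 - <<'E'
from seg import *
F={}
for n in C: F[n]=grab_frame(n)[:,:,::-1].copy(); cv2.imwrite(f"pics/{n}5.png",F[n])
cv2.imwrite("pics/c6.png",np.hstack([cv2.resize(F['top'][150:270,180:330],(500,400),interpolation=cv2.INTER_NEAREST),cv2.resize(F['side'][100:260,230:350],(300,400),interpolation=cv2.INTER_NEAREST)]))
E
```

```text
t: 20.83
tool_pos: [0.4648, 0.1671, 0.1345]
eef_rot: [3.141, 0.002, -0.032]
wrist_force: [0.4, 0.1, 0.4]
gripper_width: 1.0
t20.8 pos [464.8 167.1 134.5] yaw-1.8 grip1.000 F [0.4 0.1 0.4] | turn 0.2 travel [ -1.9  -2.9 106.5]
```

View pics/c6.png

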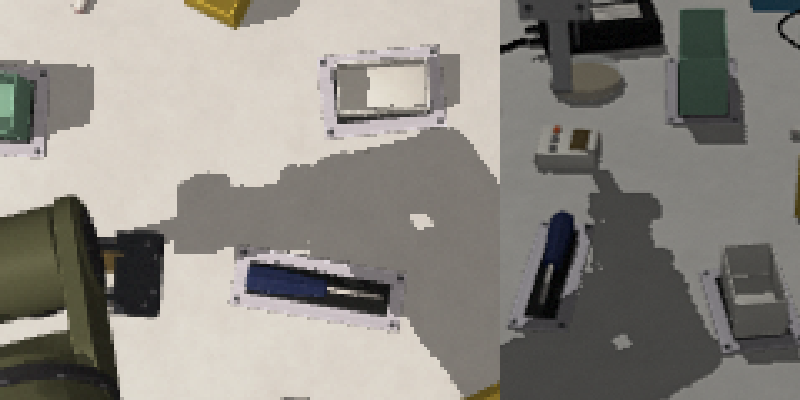

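Tray and driver both stand inside their plates. The timer is still at its spot between the fingers, so I'll lower onto it.

```bash
python3 -m inch '[{"travel":[-0.002,-0.003,0.03],"turn":0.2},{"travel":[0,0,0.03],"turn":0},{"travel":[0,0,0.02],"turn":0},{"travel":[0,0,0.013],"turn":0},{"travel":[0,0,0.008],"turn":0},{"travel":[0,0,0.003],"turn":0},{"travel":[0,0,0],"turn":0},{"travel":[0,0,0],"turn":0}]'
python3 d.py 463 170 28 -2
python3 -m inch '[{"travel":[0,0,0],"turn":0},{"travel":[0,0,0],"turn":0},{"travel":[0,0,0],"turn":0},{"travel":[0,0,0],"turn":0},{"travel":[0,0,0],"turn":0},{"travel":[0,0,0],"turn":0},{"travel":[0,0,0],"turn":0},{"travel":[0,0,0],"turn":0},{"travel":[0,0,0],"turn":0},{"travel":[0,0,0],"turn":0}]' 0 20
python3 d.py 463 170 28 -2
```

```text
t: 21.6
tool_pos: [0.4646, 0.1693, 0.0321]
eef_rot: [-3.141, -0.001, -0.042]
wrist_force: [0.4, 0.1, 0.2]
gripper_width: 0.998
t21.6 pos [464.6 169.3  32.1] yaw-2.4 grip0.998 F [0.4 0.1 0.2] | turn -0.4 travel [-1.6 -0.6  4.1]
t: 22.43
tool_pos: [0.4639, 0.1695, 0.0312]
eef_rot: [-3.142, -0.0, -0.041]
wrist_force: [-0.0, -0.5, 2.6]
gripper_width: 0.637
t22.4 pos [463.9 169.5  31.2] yaw-2.4 grip0.637 F [-0.  -0.5  2.6] | turn -0.4 travel [-0.9 -0.4  3.2]
```

```bash
python3 -m inch '[{"travel":[0,0,0],"turn":0},{"travel":[0,0,-0.015],"turn":0},{"travel":[0,0,-0.03],"turn":0},{"travel":[0,0,-0.035],"turn":0},{"travel":[0,0,-0.035],"turn":0},{"travel":[0,0,0],"turn":0},{"travel":[0,0,0],"turn":0}]'
python3 d.py 469.5 -411 150 15
python3 - <<'E'
from seg import *
F={}
for n in C: F[n]=grab_frame(n)[:,:,::-1].copy(); cv2.imwrite(f"pics/{n}6.png",F[n])
cv2.imwrite("pics/c7.png",np.hstack([cv2.resize(F['top'][190:280,150:260],(400,327),interpolation=cv2.INTER_NEAREST),cv2.resize(F['side'][80:200,220:330],(357,390),interpolation=cv2.INTER_NEAREST)[:327]]))
E
```

```text
t: 23.02
tool_pos: [0.4644, 0.1696, 0.1474]
eef_rot: [-3.141, -0.003, -0.042]
wrist_force: [-0.0, -0.3, -0.7]
gripper_width: 0.635
t23.0 pos [464.4 169.6 147.4] yaw-2.4 grip0.635 F [-0.  -0.3 -0.7] | turn -17.4 travel [-145.3  562.2   -2.6]
```

View pics/c7.png

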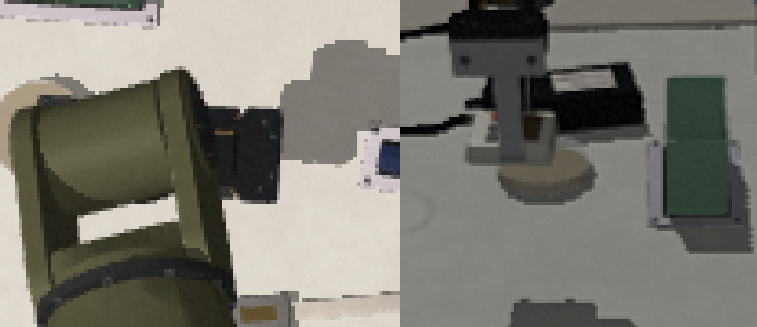

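```bash
python3 -m inch '[{"travel":[0,0,0],"turn":-5.8},{"travel":[0,0,0],"turn":-5.8},{"travel":[0,0,0],"turn":-5.8},{"travel":[-0.008,0.031,0],"turn":0},{"travel":[-0.008,0.031,0],"turn":0},{"travel":[-0.008,0.031,0],"turn":0},{"travel":[-0.008,0.031,0],"turn":0},{"travel":[-0.008,0.031,0],"turn":0},{"travel":[-0.008,0.031,0],"turn":0},{"travel":[-0.008,0.031,0],"turn":0},{"travel":[-0.008,0.031,0],"turn":0},{"travel":[-0.008,0.031,0],"turn":0}]'
python3 -m inch '[{"travel":[-0.008,0.031,0],"turn":0},{"travel":[-0.008,0.031,0],"turn":0},{"travel":[-0.008,0.031,0],"turn":0},{"travel":[-0.008,0.031,0],"turn":0},{"travel":[-0.008,0.031,0],"turn":0},{"travel":[-0.008,0.031,0],"turn":0},{"travel":[-0.008,0.031,0],"turn":0},{"travel":[-0.008,0.031,0],"turn":0},{"travel":[-0.008,0.031,0],"turn":0},{"travel":[0,0,0],"turn":0},{"travel":[0,0,0],"turn":0}]'
python3 d.py 469.8 -410.7 37 15
```

```text
t: 24.12
tool_pos: [0.4657, -0.1201, 0.1445]
eef_rot: [-3.14, 0.002, 0.262]
wrist_force: [0.7, -0.2, -0.5]
gripper_width: 0.638
t: 25.03
tool_pos: [0.4684, -0.4073, 0.1435]
eef_rot: [-3.138, 0.002, 0.26]
wrist_force: [-0.0, 0.3, -0.6]
gripper_width: 0.636
t25.0 pos [ 468.4 -407.3  143.5] yaw14.9 grip0.636 F [-0.   0.3 -0.6] | turn -0.1 travel [  0.5   3.6 106.5]
```

```bash
python3 -m inch '[{"travel":[0.0005,0.0035,0.03],"turn":0},{"travel":[0,0,0.03],"turn":0},{"travel":[0,0,0.022],"turn":0},{"travel":[0,0,0.013],"turn":0},{"travel":[0,0,0.007],"turn":0},{"travel":[0,0,0.004],"turn":0},{"travel":[0,0,0.001],"turn":0},{"travel":[0,0,0],"turn":0},{"travel":[0,0,0],"turn":0}]'
python3 d.py 469.8 -410.7 37 15
python3 -m inch '[{"travel":[0,0,0],"turn":0},{"travel":[0,0,0],"turn":0},{"travel":[0,0,0],"turn":0},{"travel":[0,0,0],"turn":0},{"travel":[0,0,0],"turn":0},{"travel":[0,0,-0.02],"turn":0},{"travel":[0,0,-0.03],"turn":0},{"travel":[0,0,-0.035],"turn":0},{"travel":[0,0,-0.035],"turn":0},{"travel":[0,0,-0.035],"turn":0},{"travel":[0,0,0],"turn":0}]' 1 20
python3 -m inch '[{"travel":[-0.03,-0.02,0],"turn":0},{"travel":[-0.03,-0.02,0],"turn":0},{"travel":[-0.03,-0.02,0],"turn":0},{"travel":[-0.03,-0.02,0],"turn":0},{"travel":[-0.03,-0.02,0],"turn":0},{"travel":[-0.03,-0.02,0],"turn":0},{"travel":[0,0,0],"turn":0},{"travel":[0,0,0],"turn":0}]'
python3 - <<'E'
from seg import *
F={}
for n in C: F[n]=grab_frame(n)[:,:,::-1].copy(); cv2.imwrite(f"pics/{n}7.png",F[n])
cv2.imwrite("pics/c8.png",np.hstack([cv2.resize(F['top'][140:270,130:430],(480,208),interpolation=cv2.INTER_CUBIC)] ))
o=cv2.resize(F['top'][150:260,130:425],(797,297),interpolation=cv2.INTER_CUBIC)
b=np.hstack([cv2.resize(F['side'][y:y+80,x:x+100],(400,300),interpolation=cv2.INTER_CUBIC) for x,y in((270,170),(200,290))])[:,:797]
cv2.imwrite("pics/c8.png",np.vstack([o,b]))
E
```

```text
t: 25.78
tool_pos: [0.4712, -0.4103, 0.0403]
eef_rot: [3.14, -0.001, 0.262]
wrist_force: [-0.1, 0.2, -0.5]
gripper_width: 0.633
t25.8 pos [ 471.2 -410.3   40.3] yaw15.0 grip0.633 F [-0.1  0.2 -0.5] | turn 0.0 travel [-1.4  0.   3.3]
t: 26.7
tool_pos: [0.4722, -0.4115, 0.2019]
eef_rot: [3.132, -0.005, 0.262]
wrist_force: [0.5, 0.3, 0.9]
gripper_width: 1.001
t: 27.37
tool_pos: [0.2651, -0.3408, 0.1946]
eef_rot: [3.14, -0.0, 0.26]
wrist_force: [0.1, 0.3, 0.3]
gripper_width: 1.002
```

View pics/c8.png

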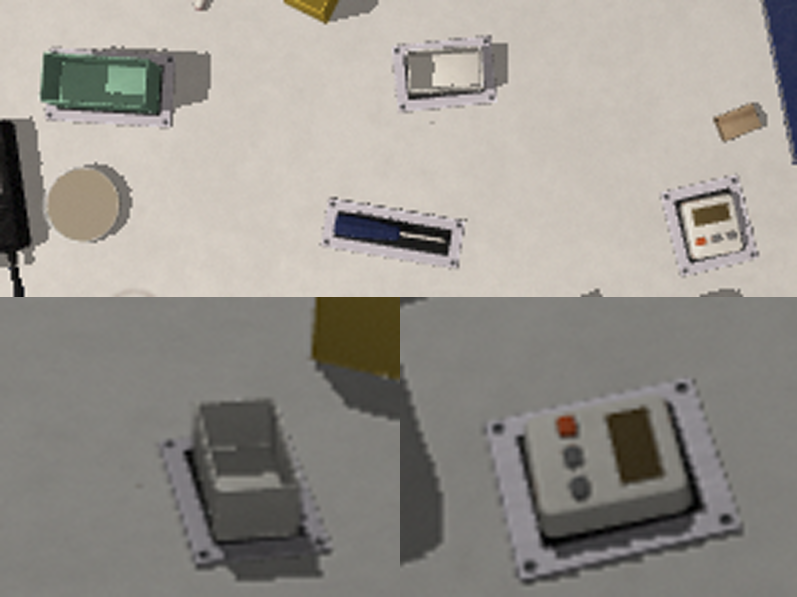

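All four sit on their plates with black showing around them, and the dish has not moved. One numeric check before handing in.

Run:
```python
from seg import *
F={n:cv2.imread(f"pics/{n}7.png") for n in C}
print('tray near base edge, mid (z4):',(plane('side',(333.9,233.5),.004)*1000).round(1),'expect',np.round([641.3-43*np.cos(np.radians(96.7)),-97.5-43*np.sin(np.radians(96.7))],1))
c=seg(F['top'],'top','drv',(245,220,305,250)); print('handle',rect('top',c,.017),'expect centre',456.2,-14.8,81.7)
# dish: tan disc before/after
for f in(cv2.imread("pics/top0.png"),F['top']):
    h=cv2.cvtColor(f[205:245,143:180],cv2.COLOR_BGR2HSV); c=max(big((h[...,1]>50)&(h[...,2]>110),50),key=cv2.contourArea); print('dish px',cv2.minEnclosingCircle(c+[143,205]))
# timer display + keys -> timer centre via white top bounds in the black outline
d=F['top'][205:262,370:415]; o=max(big(d.max(2)<60,10),key=cv2.contourArea)+[370,205]; print('outline hull',rect('top',o,.004))
T=np.array([(683,196),(733,190),(746,250),(694,262)])/(797/295)+[129.5,149.5]; print('timer top',rect('top',T,.022))
```

```text
tray near base edge, mid (z4): [ 645.9 -140.7    4. ] expect [ 646.3 -140.2]
handle (array([458.7, -11.8]), array([73.3, 22.6]), 86.8) expect centre 456.2 -14.8 81.7
dish px ((160.35826110839844, 225.2086639404297), 13.061387062072754)
dish px ((160.22274780273438, 225.19781494140625), 13.100055694580078)Traceback (most recent call last):
  File "<stdin>", line 9, in <module>
ValueError: max() iterable argument is empty
```

```bash
python3 -c "
from rig import *
print(job_done(), state()['t'])"
```

```text
the job is handed in; nothing more can be done
the job is handed in; nothing more can be done
```

The green rack, white tray, screwdriver and bench timer are each released on their own plate. The job was handed in at about 27 s of the 120 s, and no verdict came back.

- **Rack:** just after placing, I estimated its centre about 2 mm from the outline's, with the angle matching.
- **Tray:** its base edge is within about 1 mm of where it should be.
- **Screwdriver:** the coarse handle mask read about 4 mm and 5° off. That is inside the limits, and by eye it lies inside and parallel to its outline.
- **Timer:** it sits inside its outline with black showing all round, but only by eye. My numeric check of it failed because the script found no dark contour. Its jaw width also read about 60 mm where 62 mm was expected.
- **Dish:** its centre moved 0.14 px between the first and last pictures, so it stayed where it was.

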